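# Strip a fan-cooled controller board down for repair

## Robot

A 7-joint arm with a two-finger parallel gripper is mounted at the origin on a cart in front of the work surface, level with it; the furniture and walls round the work are solid. World frame = base frame: x ahead of the robot, y to its left, z up, the work surface at z = 0. Lengths are in m, angles in rad, forces in N, time in s.
With the tool pointing down it reaches from about 0.425 to 0.875 m from the base axis. Payload 4.7 kg.
Tool frame: the origin (TCP) lies at the centre of the arm's flange, where the gripper is bolted on; the fingertips stand 182 mm ahead of it and the grasp point (between the pads) lies 164 mm ahead of it; z points along the fingers, y is the direction in which the jaws open and shut (so a half turn about z gives the same grasp; the last joint's range is limited). The gripper opens to 87 mm and grips with 3 to 60 N. Pads are 19 mm wide; open, the fingers measure 117 mm over their backs; the gripper's body (75 mm by 190 mm) begins 51 mm behind the grasp point.
Start: joints at [-1.142, 0.321, -0.07, 1.45, 0.023, 1.371, -0.057], TCP at [0.262, 0.595, 0.405] pointing down, gripper open.
Joint ranges: [-2.86, 2.86], [-0.3, 2.09], [-1.38, 1.24], [0.06, 2.45], [-1.56, 4.7], [0.09, 2.05], [-2.69, 2.69]. Speed limits (rad/s): [2.57, 2.57, 3.14, 3.14, 3.14, 3.14, 3.14].

## Interface

Orientations are given as a rotation vector (axis times angle).
In Python, from bench import get_state, get_image, close_job, spot_in, masks_of gives the robot as it stands.
- The arm moves only by the tool arm_command, never from a script. Its argument "motion" is a list that holds one entry, the list of rows, each a list of 5 numbers: the closure, from -1 (fully open) to 1 (shut), so that 0 is half open, then the shift along the tool's x, y, z in m, then the turn about the tool's z in rad. A call has 1 to 12 rows; each row is the pose to reach, as a shift and turn from the pose commanded when the call began, along the tool's axes at that moment; what a row does not reach only later rows make up. A row lasts 1/8 s, in which the tool goes at most 62.5 mm and 10.7 degrees, less where a joint would pass 70% of its speed; a pose out of reach is approached as far as the arm can. A call with a gripper value outside its range is refused whole. The fingers move at their own pace and stop on an object; "grip_force" is the grip in N (left out, the last holds). Time passes only in rows, so rows that repeat a pose let the fingers close. It gives the time, the measured TCP pose, the force and the opening at its end, in the units of the state.
- get_state(): the state, without advancing time (a new reading comes with each control period).
- get_image(name): name is "scene" or "top" or "wrist"; returns a dict with "img" (400x640x3 uint8, red, green, blue), "vertical_fov" (degrees; the focal length in pixels is half the picture's height over the tangent of half this angle, whatever the lens; pixels are square), "cx", "cy" (the principal point, pixels), "D" ([k1, k2, p1, p2, k3] as OpenCV has them; the pictures are not rectified), "rvec" (rotation vector, rad) and "tvec" (3), from world to camera coordinates, as OpenCV has them; the wrist camera has in their place "mount" (4x4, takes a point from camera to tool coordinates, whose origin is the TCP and whose axes are the flange's). Camera axes: x right, y down, z forward; pixel columns grow to the right and rows downward; lengths in m; the calibration is good to about 2 mm. A picture is of the moment at which its call begins: read the wrist's pose just before it. There is no depth.
- close_job(): hands the job in, once; it reports no verdict.
Trained networks look in a picture, given as the dict that the camera call returned (one of the last four; its "shot" number tells which), for a name from the list of things; names that differ only in an ending like _2 or _b are one class to them, and where a whole thing is asked for, a point or a joint stands for the part that bears it (a point fixed in the world has none). Each returns a list of dicts, best first, with "score" (0 to 1); they miss things now and then, are a little off and sometimes report something else, mostly with a low value. They report only what shows in the picture. A call takes as long as a camera call. They do not tell look-alikes from the thing itself.
- spot_in(picture, label): "box" ([left, top, right, bottom] in pixels, round what is visible of it).
- masks_of(picture, label): "region" (400x640 bool, what is visible of it) and "box" ([left, top, right, bottom] in pixels, round what is visible of it).
The state is a dict: "time": time; "joint_positions": joint angles; "qd": joint speeds; "joint_torque": joint torques, N m; "position": TCP position; "tool_rot": TCP orientation; "ft_force": force on the tool from outside, world axes, zero at the start; "torque": the same for the moment, N m; "grip_width": opening from 0.0 (shut) to 1.0 (fully open).
Only numpy, scipy, OpenCV 4.12 (cv2) and the standard library are available. Lean on these libraries where they do the work, as an engineer would, in place of code of your own. Each camera call takes 0.05 s, during which the arm holds its last target. There are 200 camera calls.

## Task

The screws are already out of the fan-cooled controller stack on the aluminium plate. Take it apart from the top, one piece at a time and never lifting a piece with another still on it: the fan goes into the small square tray, the heat sink into the largest tray, the plug-in terminal block into the narrow tray, and last the bare circuit board, lifted straight up off its pins, goes component side up onto the two rods of the board clamp, lengthwise and centred between the jaws. Set each one down flat and gently, without dropping it.

Things in the scene. Friction and masses are not known exactly. Their poses are not given: they have to be found in the camera images.
- fan: Black axial cooling fan, square frame 30 x 30 mm, 15 mm tall, round rotor on top. Origin: centre of its underside, z up, x and y along the frame sides. At the start it lies loose on top of the heat sink. Take it across two facing sides of the frame.
- heat_sink: Finned bare aluminium heat sink, 50 (x) x 46 (y) x 24 mm tall: 5 mm base, fins along y. Origin: centre of its underside, z up. At the start it lies loose on the board's power chip, its underside 7 mm above the board's underside, at y = +10 mm of the board. Take it across x (50 mm; outer fins flat and stiff); across y the terminal block is in a finger's way.
- terminal_block: Grey plug-in terminal block, six screws on top, 36 (x) x 12 (y) x 18 mm tall. Origin: centre of its underside, z up. At the start it stands loosely in a low header on the board (walls 4 mm high along its long sides, 1.7 mm play), underside 5 mm above the board's underside, at y = -29 mm of the board; pulls straight up. Its two ends (36 mm, along x) are free to grip.
- circuit_board: Green circuit board 60 (x) x 80 (y) x 3 mm; its own chip, header and connector rise to 9 mm. Origin: centre of its underside, z up. At the start on four standoffs, underside 22 mm above the table, loose on pins through its corner holes that end 6 mm above its underside: lifts straight up. Grip the bare edges of its long sides (60 mm, along x) at mid length; 14 mm free below there.
- base_plate: Fixed aluminium plate 90 mm (x) x 116 mm (y) x 8 mm on the table, carrying the stack at the start: four brass standoffs up to 22 mm at x = +-21.5, y = +-31.5 mm. Origin: centre of its underside, z up.
- small_tray: Fixed black antistatic tray, the small square one: inside 48 x 48 mm, floor 2 mm above its underside, walls 3 mm thick, 7 mm high overall. Place of the fan. Origin: centre of its underside, z up.
- large_tray: Fixed black antistatic tray, the largest: inside 68 mm (x) x 64 mm (y), floor 2 mm above its underside, walls 3 mm thick, 7 mm high overall. Place of the heat sink. Origin: centre of its underside, z up.
- narrow_tray: Fixed black antistatic tray, the narrow oblong one: inside 54 mm (x) x 30 mm (y), floor 2 mm above its underside, walls 3 mm thick, 7 mm high overall. Place of the terminal block. Origin: centre of its underside, z up.
- board_clamp: Fixed light grey board clamp, 75 (x) x 164 mm (y), base 7 mm thick, brass knob at its -y end. Two rods along y at x = +-22 mm, tops 16.5 mm up, bear the board. Fixed jaw (21 mm high) begins at y = +63 mm; sliding jaw (23 mm high, stands open) ends at y = -35 mm: the middle of the gap is x = 0, y = +14 mm. Origin: centre of its underside, z up.
Things that resemble listed ones, but are neither listed nor needed, are in the scene too. What is shaped like the fan but pink is not meant.

How it is judged:
At the end, for the whole second after the job is handed in: Fan, heat sink and block lie level in their own trays: centre within 14 mm, underside within 3 mm of the floor, tilt under 0.1. Board level, right side up on the rods (14 to 19 mm up), within 10 mm across, 12 mm along of the gap middle, lengthwise within 0.2 rad, either way round. All at rest (horizontal distance between fan and small_tray below 0.014 m and z of fan in the frame of small_tray between -0.001 and 0.005 m and angle between each of fan, heat_sink, terminal_block's own z axis and vertical below 0.1 rad and linear speed of each of fan, heat_sink, terminal_block, circuit_board below 0.02 m/s and angular speed of each of fan, heat_sink, terminal_block, circuit_board below 0.2 rad/s and horizontal distance between heat_sink and large_tray below 0.014 m and z of heat_sink in the frame of large_tray between -0.001 and 0.005 m and horizontal distance between terminal_block and narrow_tray below 0.014 m and z of terminal_block in the frame of narrow_tray between -0.001 and 0.005 m and x of circuit_board in the frame of board_clamp between -0.01 and 0.01 m and y of circuit_board in the frame of board_clamp between 0.002 and 0.026 m and z of circuit_board in the frame of board_clamp between 0.014 and 0.019 m and angle between circuit_board's own z axis and vertical below 0.06 rad and angle between the y axis of circuit_board and the y axis of board_clamp, either way round below 0.2 rad); the robot touches nothing.
It fails at once if the heat sink was lifted with the fan still on it (z of heat_sink in the frame of base_plate above 0.045 m and distance between fan and heat_sink below 0.04 m).
It fails at once if the board was lifted with the heat sink or the terminal block still on it (z of circuit_board in the frame of base_plate above 0.035 m and (distance between heat_sink and circuit_board below 0.04 m or distance between terminal_block and circuit_board below 0.045 m)).
It fails at once if a part was dropped: it moved faster than 0.5 m/s less than 50 mm above its place ((horizontal distance between fan and small_tray below 0.03 m and z of fan in the frame of small_tray below 0.052 m and linear speed of fan above 0.5 m/s) or (horizontal distance between heat_sink and large_tray below 0.03 m and z of heat_sink in the frame of large_tray below 0.052 m and linear speed of heat_sink above 0.5 m/s) or (horizontal distance between terminal_block and narrow_tray below 0.03 m and z of terminal_block in the frame of narrow_tray below 0.052 m and linear speed of terminal_block above 0.5 m/s) or (horizontal distance between circuit_board and board_clamp below 0.03 m and z of circuit_board in the frame of board_clamp below 0.066 m and linear speed of circuit_board above 0.5 m/s)).
It also fails if it takes over 136 s, if anything falls off the work surface, if the arm or the gripper's body presses on something with over 40 N, if the wrist force passes 120 N, or if a joint passes its speed limit or range.

## Working session

There is one attempt and no reset: what is moved stays moved. The work goes in short steps, Python scripts to look and compute and a tool call to move; the robot and the scene stay as the last step left them, time stands still between calls to the robot, and variables do not carry over. Pictures are saved under pics/ and viewed, on a budget of 14 in all, crops included, one or two more only if the job needs it, and the job is handed in when it is done.

Besides the shell and the picture viewer there is one more tool, called after "Emit:" by a JSON object that holds its "api" and its "payload", one argument or row to a line. arm_command: Moves the arm, as the interface text tells. Its arguments: {"type":"object","properties":{"motion":{"type":"array"},"grip_force":{"type":"number"}},"required":["motion"]}

```bash
mkdir -p pics; ls
python3 - <<'E'
from bench import *
import cv2
s=get_state();print(s)
for n in ("top","scene"):
    p=get_image(n);cv2.imwrite(f"pics/{n}0.png",p["img"][:,:,::-1]);print({k:v for k,v in p.items() if k!="img"})
    for l in "fan heat_sink terminal_block circuit_board base_plate small_tray large_tray narrow_tray board_clamp".split():
        print(l,[(round(d["score"],2),[int(v) for v in d["box"]]) for d in spot_in(p,l)])
E
```

```text
pics
{'time': 0.0, 'joint_positions': array([-1.14187798,  0.32183665, -0.07007721,  1.45166952,  0.02260861,
        1.37080223, -0.0569199 ]), 'qd': array([ 0.00159917,  0.00117797,  0.00086037, -0.00051859,  0.00080717,
        0.00062658, -0.00066908]), 'joint_torque': array([-6.08243022e-05, -4.91285276e+01, -4.03896226e-01, -3.12534428e+01,
       -6.40179100e-02,  4.40077053e-02,  1.73795243e-04]), 'position': array([0.26191828, 0.59467168, 0.40365502]), 'tool_rot': array([-6.46865546e-01, -3.07397788e+00,  2.99516164e-03]), 'ft_force': array([-0.18442446,  0.09843175,  0.08217969]), 'torque': array([-0.00377892,  0.01970833,  0.00552825]), 'grip_width': 0.9997284170979661}
{'vertical_fov': 56.15265568179301, 'cx': 317.5318914727765, 'cy': 201.73846196701595, 'D': array([-0.07232628,  0.        ,  0.        ,  0.        ,  0.        ]), 'rvec': array([ 2.11099572, -2.17202339,  0.16475556]), 'tvec': array([-0.01149364,  0.49964085,  0.95674203]), 'shot': 1}
fan [(0.64, [368, 266, 378, 280]), (0.5, [356, 135, 386, 165])]
heat_sink [(0.63, [360, 211, 379, 231])]
terminal_block [
[... 343 characters left out ...]
8244, 'cy': 202.02661213170123, 'D': array([-0.01474546,  0.        ,  0.        ,  0.        ,  0.        ]), 'rvec': array([ 1.94479376, -1.09989034,  0.60544693]), 'tvec': array([-0.23196822,  0.28751564,  0.54291995]), 'shot': 2}
fan [(0.76, [376, 230, 392, 248]), (0.72, [353, 289, 372, 311])]
heat_sink [(0.61, [368, 238, 402, 260])]
terminal_block [(0.52, [394, 250, 411, 266])]
circuit_board [(0.63, [365, 253, 413, 270])]
base_plate [(0.63, [355, 248, 424, 283]), (0.3, [371, 236, 400, 258])]
small_tray [(0.6, [351, 186, 378, 204])]
large_tray [(0.93, [408, 205, 445, 229])]
narrow_tray [(0.69, [293, 169, 313, 183]), (0.66, [213, 196, 287, 228])]
board_clamp [(0.87, [214, 198, 287, 227])]
```

Run:
```python
import cv2
a=cv2.imread("pics/top0.png")[110:310,190:430];b=cv2.imread("pics/scene0.png")[150:330,190:470]
cv2.imwrite("pics/a.png",cv2.resize(a,None,fx=3,fy=3,interpolation=cv2.INTER_CUBIC)[:600])
cv2.imwrite("pics/b.png",cv2.resize(b,(784,504),interpolation=cv2.INTER_CUBIC))
```

```text
(no output)
```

View pics/a.png

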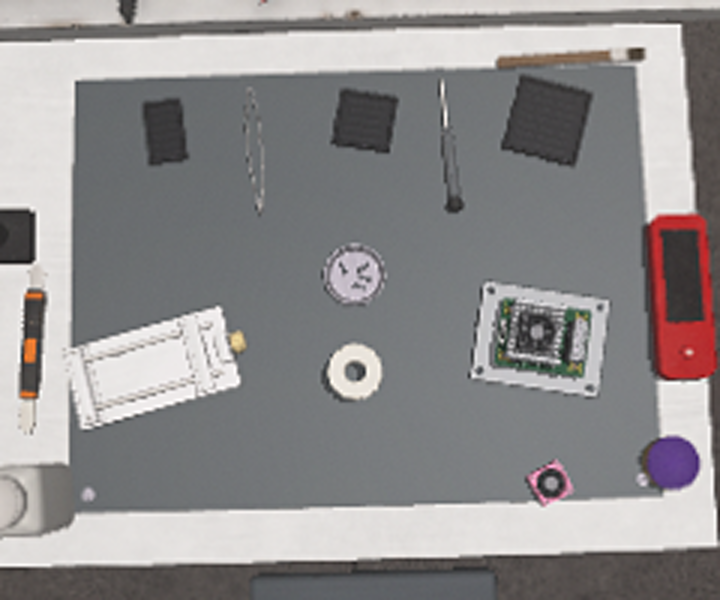

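View pics/b.png

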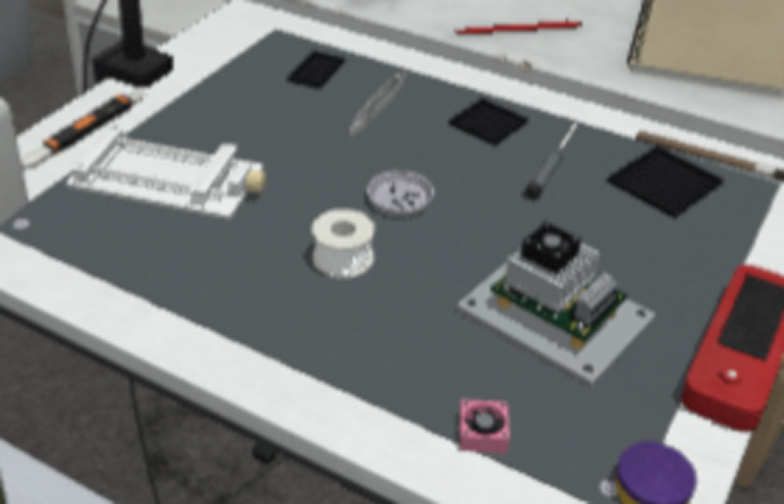

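The top view shows the stack at about (369,222), with the black fan on it. The trays are narrow (245,154), small (312,150) and large (372,150), and the clamp is at (240,233). What could be mistaken for the fan is the pink fan at (374,271), which I exclude by colour. The tape roll, screw dish and red meter aren't needed.

```bash
cat > h.py <<'E'
import numpy as np, cv2
from bench import *
from scipy.spatial.transform import Rotation as R
def cam(p,st=None):
    f=200/np.tan(np.radians(p["vertical_fov"])/2)
    K=np.array([[f,0,p["cx"]],[0,f,p["cy"]],[0,0,1.]])
    if "mount" in p:
        T=np.eye(4);T[:3,:3]=R.from_rotvec(st["tool_rot"]).as_matrix();T[:3,3]=st["position"]
        M=np.linalg.inv(T@np.array(p["mount"]));rv=R.from_matrix(M[:3,:3]).as_rotvec();t=M[:3,3]
    else: rv,t=np.array(p["rvec"]),np.array(p["tvec"])
    return K,np.array(p["D"]),rv,t
def world(p,uv,z,st=None):
    K,D,rv,t=cam(p,st);Rm=R.from_rotvec(rv).as_matrix()
    n=cv2.undistortPoints(np.float64(uv).reshape(-1,1,2),K,D)[:,0]
    d=np.c_[n,np.ones(len(n))]@Rm; c=-Rm.T@t
    return (c+d*((z-c[2])/d[:,2])[:,None])
def pix(p,X,st=None):
    K,D,rv,t=cam(p,st);return cv2.projectPoints(np.float64(X).reshape(-1,1,3),rv,t,K,D)[0][:,0]
def rect(p,region,z,st=None):
    """min-area rectangle in world at height z: centre, (long,short) mm, angle of long side"""
    c=max(cv2.findContours(region.astype(np.uint8),cv2.RETR_EXTERNAL,cv2.CHAIN_APPROX_NONE)[0],key=cv2.contourArea)
    w=world(p,c[:,0],z,st)[:,:2]
    (cx,cy),(a,b),ang=cv2.minAreaRect((w*1000).astype(np.float32))
    if a<b:a,b,ang=b,a,ang+90
    return np.round([cx/1000,cy/1000],4),np.round([a,b],1),round((ang+90)%180-90,1)
def grab():
    s=get_state();return s,get_image("wrist")
H=dict(small_tray=.007,large_tray=.007,narrow_tray=.007,base_plate=.008,board_clamp=.007,heat_sink=.053,fan=.068,terminal_block=.045,circuit_board=.025)
E
python3 - <<'E'
from h import *
p=get_image("top")
for l,z in H.items():
    for d in masks_of(p,l)[:2]: print(l,round(d["score"],2),*rect(p,d["region"],z))
s=get_state();print(R.from_rotvec(s["tool_rot"]).as_matrix().round(3))
s,p=grab();print(p["mount"].round(3),p["vertical_fov"])
cv2.imwrite("pics/w0.png",p["img"][:,:,::-1])
E
```

```text
small_tray 0.79 [ 0.6531 -0.0111] [55.4 55.4] -10.8
small_tray 0.58 [ 0.443  -0.1645] [118.6  93.7] 79.9
large_tray 0.93 [ 0.6469 -0.1834] [77.2 75.6] -18.1
large_tray 0.2 [ 0.6528 -0.0117] [55.9 54.9] -10.7
narrow_tray 0.63 [0.6473 0.1762] [59.1 36.7] 8.0
base_plate 0.72 [ 0.4426 -0.1652] [116.2  90.4] 78.8
board_clamp 0.75 [0.4291 0.1795] [166.1  78.4] -75.2
heat_sink 0.78 [ 0.446  -0.1557] [54.5 47.9] -10.5
fan 0.67 [ 0.3156 -0.1595] [26.6 24.9] 24.3
fan 0.62 [ 0.4431 -0.1541] [32.1 31.3] 80.1
terminal_block 0.6 [ 0.4371 -0.1933] [36.9 13.4] -11.2
circuit_board 0.79 [ 0.4412 -0.1652] [82.4 61.3] 83.1
[[-0.915  0.403  0.   ]
 [ 0.403  0.915  0.   ]
 [-0.     0.    -1.   ]]
[[ 0.    -0.957 -0.29   0.079]
 [ 1.     0.     0.001  0.   ]
 [-0.001 -0.29   0.957  0.019]
 [ 0.     0.     0.     1.   ]] 69.55730094222267
```

```bash
cat > go.py <<'E'
import sys;from h import *
x,y,z,j=map(float,sys.argv[1:5]);s=get_state()
M=R.from_rotvec(s["tool_rot"]).as_matrix();d=M.T@(np.array([x,y,z])-s["position"])
jaw=np.degrees(np.arctan2(M[1,1],M[0,1]));t=(jaw-j+90)%180-90
print("shift",d.round(4),"turn",np.radians(t).round(3),"dist",np.linalg.norm(d).round(3),"t",s["time"],"q7",s["joint_positions"][6].round(2),"tilt",M[2].round(4),"pos",s["position"].round(4),"jaw",jaw.round(2),"F",s["ft_force"].round(2),"w",s["grip_width"])
E
python3 go.py 0.43 0.19 0.40 14.8
```

```text
shift [-0.317  -0.3028  0.0048] turn 0.898 dist 0.438 t 1.55 q7 -0.06 tilt [-0.  0. -1.] pos [0.262  0.5949 0.4048] jaw 66.24 F [-0.59 -0.78  0.07] w 0.9974354559887197
```

Emit:
{"api": "arm_command", "payload": {
  "motion": [
    [[-1,-0.317,-0.303,0.005,0.898],[-1,-0.317,-0.303,0.005,0.898],[-1,-0.317,-0.303,0.005,0.898],[-1,-0.317,-0.303,0.005,0.898],[-1,-0.317,-0.303,0.005,0.898],[-1,-0.317,-0.303,0.005,0.898],[-1,-0.317,-0.303,0.005,0.898],[-1,-0.317,-0.303,0.005,0.898],[-1,-0.317,-0.303,0.005,0.898],[-1,-0.317,-0.303,0.005,0.898]]
  ]
}}

```text
time: 2.8
position: [0.4294, 0.1914, 0.3998]
tool_rot: [-1.913, -2.491, -0.0]
ft_force: [-0.1, -0.3, 0.8]
grip_width: 1.0
```

```bash
cat > look.py <<'E'
import sys;from h import *
s,p=grab()
for l in sys.argv[2:]:
    for d in masks_of(p,l)[:2]: print(l,round(d["score"],2),*rect(p,d["region"],H[l],s),[int(v) for v in d["box"]])
cv2.imwrite(f"pics/{sys.argv[1]}.png",p["img"][:,:,::-1])
np.savez(f"pics/{sys.argv[1]}.npz",s=s,p=p)
E
python3 look.py clamp board_clamp narrow_tray; python3 go.py 0.647 0.176 0.38 8
```

```text
board_clamp 0.9 [0.4301 0.177 ] [172.8  74.8] -75.7 [288, 120, 351, 243]
narrow_tray 0.84 [0.6478 0.1761] [63.2 38. ] 7.6 [447, 212, 495, 237]
shift [-0.0705  0.2062  0.0197] turn 0.121 dist 0.219 t 2.95 q7 -0.23 tilt [-2.e-04 -1.e-04 -1.e+00] pos [0.4295 0.191  0.3997] jaw 14.93 F [ 0.26  0.61 -0.97] w 0.9962050917298871
```

View pics/clamp.png

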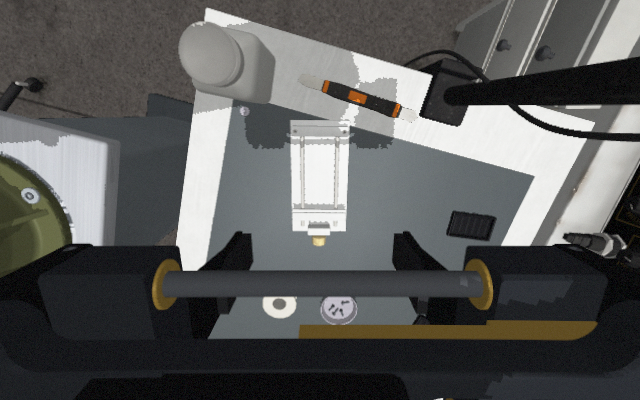

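```bash
cat > ov.py <<'E'
from h import *
f=np.load("pics/clamp.npz",allow_pickle=True);s,p=f["s"].item(),f["p"].item()
c=np.array([.429,.1805]);a=np.radians(14.6);Rz=np.array([[np.cos(a),-np.sin(a)],[np.sin(a),np.cos(a)]])
k=7;x0,y0=275,110
im=cv2.resize(p["img"][y0:y0+85,x0:x0+110,::-1],None,fx=k,fy=k,interpolation=cv2.INTER_CUBIC)
im=cv2.resize(p["img"][y0:y0+140,x0:x0+90,::-1],None,fx=4.2,fy=4.2,interpolation=cv2.INTER_CUBIC);k=4.2
def ln(pts,z,col):
    w=np.c_[np.array(pts)/1000@Rz.T+c,np.full(len(pts),z)]
    q=((pix(p,w,s)+.5-[x0,y0])*k-.5).round().astype(int)
    cv2.polylines(im,[q.reshape(-1,1,2)],False,col,1)
ln([(-37.5,-82),(37.5,-82),(37.5,82),(-37.5,82),(-37.5,-82)],.007,(0,0,255))
ln([(-30,63),(30,63)],.021,(0,200,0));ln([(-30,-35),(30,-35)],.023,(255,0,0))
for x in(-22,22):ln([(x,-35),(x,63)],.0165,(255,0,255))
cv2.imwrite("pics/ov.png",im)
E
python3 ov.py
```

```text
(no output)
```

View pics/ov.png

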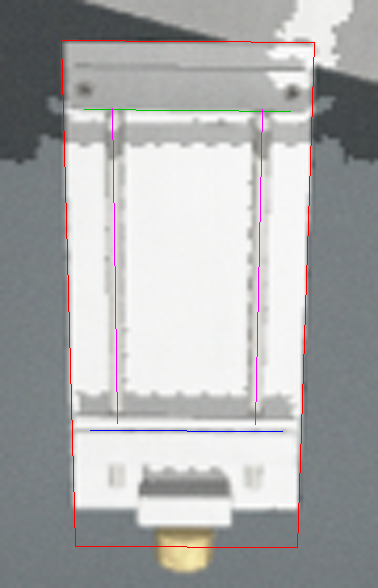

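Emit:
{"api": "arm_command", "payload": {
  "motion": [
    [[-1,-0.03,0.206,0.02,0.121],[-1,-0.03,0.206,0.02,0.121],[-1,-0.03,0.206,0.02,0.121],[-1,-0.03,0.206,0.02,0.121],[-1,-0.03,0.206,0.02,0.121],[-1,-0.03,0.206,0.02,0.121]]
  ]
}}

```text
time: 3.7
position: [0.636, 0.2139, 0.3797]
tool_rot: [-2.062, -2.369, 0.001]
ft_force: [-0.1, 0.1, 0.2]
grip_width: 1.002
```

```bash
python3 look.py nar narrow_tray small_tray;  python3 go.py 0.65 -0.06 0.38 -10.8
```

```text
narrow_tray 0.81 [0.6487 0.1762] [61.3 36.9] 7.9 [305, 194, 352, 220]
shift [-0.273  -0.0236  0.0003] turn 0.326 dist 0.274 t 3.85 q7 -0.12 tilt [ 1.1e-03  6.0e-04 -1.0e+00] pos [0.6359 0.2137 0.3806] jaw 7.9 F [ 0.18  0.32 -0.13] w 0.997419784187675
```

The overlay fits the fixed jaw, rods and base sides, which puts the gap middle at about (0.4255, 0.194). The narrow tray measures (0.6485, 0.176), matching its known size.

Emit:
{"api": "arm_command", "payload": {
  "motion": [
    [[-1,-0.273,-0.024,0,0.326],[-1,-0.273,-0.024,0,0.326],[-1,-0.273,-0.024,0,0.326],[-1,-0.273,-0.024,0,0.326],[-1,-0.273,-0.024,0,0.326],[-1,-0.273,-0.024,0,0.326],[-1,-0.273,-0.024,0,0.326]]
  ]
}}

```text
time: 4.72
position: [0.6503, -0.0579, 0.38]
tool_rot: [-2.417, -2.004, -0.003]
ft_force: [0.3, 0.0, 0.4]
grip_width: 0.998
```

```bash
python3 look.py trays large_tray small_tray;  python3 go.py 0.444 -0.13 0.38 -10.5
```

```text
large_tray 0.97 [ 0.655 -0.167] [75.4 41.4] -12.2 [314, 244, 368, 271]
small_tray 0.55 [ 0.6535 -0.0127] [55.  52.5] -10.6 [294, 123, 340, 164]
shift [-0.1091 -0.1896 -0.0004] turn -0.002 dist 0.219 t 4.875 q7 0.01 tilt [ 1.1e-03 -2.0e-04 -1.0e+00] pos [ 0.6505 -0.0577  0.3797] jaw -10.62 F [-0.51  0.56 -0.05] w 1.0065368081176151
```

Emit:
{"api": "arm_command", "payload": {
  "motion": [
    [[-1,-0.106,0.016,0,0],[-1,-0.106,0.016,0,0],[-1,-0.106,0.016,0,0]]
  ]
}}

```text
time: 5.25
position: [0.645, -0.1718, 0.38]
tool_rot: [2.426, 1.993, -0.003]
ft_force: [0.4, 0.7, 0.2]
grip_width: 0.998
```

```bash
python3 look.py lt large_tray small_tray;  python3 go.py 0.444 -0.145 0.38 -10.5
```

```text
large_tray 0.76 [ 0.6493 -0.1833] [75.  70.5] -16.9 [296, 158, 359, 215]
large_tray 0.39 [ 0.4046 -0.1672] [48.5 40.8] -10.3 [120, 195, 158, 226]
small_tray 0.79 [ 0.6534 -0.0138] [55.4 55. ] 79.8 [274, 8, 327, 64]
shift [-0.0177 -0.203  -0.0005] turn -0.003 dist 0.204 t 5.4 q7 0.19 tilt [ 1.6e-03 -3.0e-04 -1.0e+00] pos [ 0.6467 -0.1652  0.3795] jaw -10.67 F [-0.05  0.95  0.32] w 0.9986830200050061
```

Emit:
{"api": "arm_command", "payload": {
  "motion": [
    [[-1,-0.018,-0.203,0,0],[-1,-0.018,-0.203,0,0],[-1,-0.018,-0.203,0,0],[-1,-0.018,-0.203,0,0],[-1,-0.018,-0.203,0,0],[-1,-0.018,-0.203,0,0]]
  ]
}}

```text
time: 6.15
position: [0.4445, -0.1459, 0.3802]
tool_rot: [2.418, 2.004, 0.001]
ft_force: [0.3, -0.6, 0.6]
grip_width: 0.998
```

```bash
python3 look.py st fan heat_sink terminal_block circuit_board base_plate;  python3 go.py 0.444 -0.155 0.30 -10.5
python3 -c "
import cv2;a=cv2.imread('pics/st.png')[90:270,230:430];cv2.imwrite('pics/stc.png',cv2.resize(a,None,fx=3,fy=3,interpolation=cv2.INTER_CUBIC))"
```

```text
fan 0.81 [ 0.4441 -0.1539] [33.4 29.7] 80.1 [312, 185, 335, 216]
fan 0.68 [ 0.3387 -0.1525] [31.1 26.6] 26.4 [208, 200, 242, 234]
heat_sink 0.56 [ 0.4468 -0.1546] [50.9 50. ] 79.3 [301, 173, 347, 219]
heat_sink 0.21 [ 0.4457 -0.1532] [100.2  78.2] 79.3 [289, 148, 358, 235]
terminal_block 0.76 [ 0.4388 -0.1916] [34.3 16.4] -10.7 [311, 217, 341, 232]
circuit_board 0.79 [ 0.4429 -0.166 ] [79.9 59.6] 79.3 [296, 166, 346, 229]
circuit_board 0.19 [ 0.4369 -0.1994] [37.7 17.4] -10.7 [310, 216, 338, 230]
base_plate 0.62 [ 0.4439 -0.1666] [116.7  90.6] 79.6 [287, 149, 361, 235]
shift [-0.0078  0.0017  0.0795] turn -0.006 dist 0.08 t 6.45 q7 0.03 tilt [-8.e-04 -6.e-04 -1.e+00] pos [ 0.4439 -0.147   0.3795] jaw -10.83 F [ 0.69 -1.22 -0.13] w 0.9981510298710183
```

View pics/stc.png

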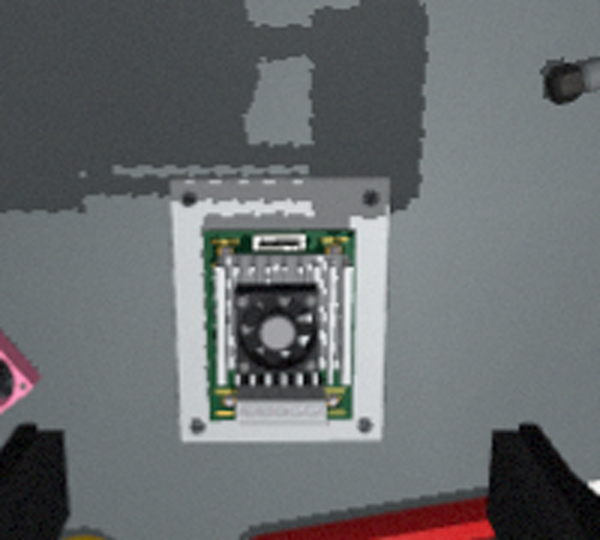

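Black fan at about (322,200) on the heat sink is confirmed. The pink one at (235,215) is off to the left and ruled out. Next I pick the fan.

Emit:
{"api": "arm_command", "payload": {
  "motion": [
    [[-0.6,-0.007,0.001,0.05,0],[-0.6,-0.007,0.001,0.1,0],[-0.6,-0.007,0.001,0.128,0],[-0.6,-0.007,0.001,0.138,0],[-0.6,-0.007,0.001,0.138,0],[1,-0.007,0.001,0.138,0],[1,-0.007,0.001,0.138,0],[1,-0.007,0.001,0.138,0],[1,-0.007,0.001,0.138,0],[1,-0.007,0.001,0.138,0],[1,-0.007,0.001,0.138,0]]
  ],
  "grip_force": 15
}}

```text
time: 7.82
position: [0.4431, -0.154, 0.2419]
tool_rot: [2.421, 2.002, 0.0]
ft_force: [-0.4, -0.3, 1.2]
grip_width: 0.346
```

```bash
python3 go.py 0.6534 -0.0128 0.30 -10.6; python3 look.py g1 fan heat_sink
```

```text
shift [ 0.1782  0.18   -0.058 ] turn -0.004 dist 0.26 t 7.825 q7 0.16 tilt [ 2.e-04  2.e-04 -1.e+00] pos [ 0.4431 -0.154   0.2419] jaw -10.83 F [-0.35 -0.28  1.18] w 0.34586641466004436
fan 0.75 [ 0.3504 -0.137 ] [30.1  6.9] 27.6 [140, 237, 182, 272]
fan 0.56 [ 0.4449 -0.1499] [29.8 29.6] 79.6 [301, 224, 349, 269]
heat_sink 0.9 [ 0.4496 -0.1382] [50.5 22.6] -12.9 [287, 202, 365, 247]
```

Emit:
{"api": "arm_command", "payload": {
  "motion": [
    [[1,0,0,-0.03,0],[1,0,0,-0.058,0],[1,0.178,0.18,-0.058,0],[1,0.178,0.18,-0.058,0],[1,0.178,0.18,-0.058,0],[1,0.178,0.18,-0.058,0],[1,0.178,0.18,-0.058,0],[1,0.178,0.18,-0.058,0],[1,0.178,0.18,-0.03,0],[1,0.178,0.18,0.0,0],[1,0.178,0.18,0.02,0],[1,0.178,0.18,0.03,0]]
  ]
}}

```text
time: 9.48
position: [0.6525, -0.014, 0.211]
tool_rot: [-2.422, -2.0, 0.001]
ft_force: [0.0, -0.7, 0.3]
grip_width: 0.343
```

```bash
python3 go.py 0.6534 -0.0128 0.1915 -10.6; python3 look.py g2 fan small_tray
```

```text
shift [0.0013 0.0007 0.0195] turn -0.005 dist 0.02 t 9.475 q7 -0.01 tilt [-3.0e-04 -1.1e-03 -1.0e+00] pos [ 0.6525 -0.014   0.211 ] jaw -10.91 F [ 0.04 -0.68  0.3 ] w 0.34275522917141926
fan 0.58 [0.6568 0.0051] [23.8 23.6] 79.2 [300, 222, 348, 270]
small_tray 0.57 [0.6567 0.0007] [54.7 29.6] -11.9 [283, 189, 363, 257]
```

Emit:
{"api": "arm_command", "payload": {
  "motion": [
    [[1,0.001,0.001,0.01,0],[1,0.001,0.001,0.016,0],[1,0.001,0.001,0.0195,0],[1,0.001,0.001,0.0197,0],[1,0.001,0.001,0.0197,0]]
  ]
}}

```text
time: 10.25
position: [0.6546, -0.0123, 0.1922]
tool_rot: [2.421, 2.002, 0.0]
ft_force: [-0.1, 0.2, 0.4]
grip_width: 0.344
```

Emit:
{"api": "arm_command", "payload": {
  "motion": [
    [[0,0,0,0,0],[0,0,0,0,0],[-0.1,0,0,0,0],[-0.2,0,0,-0.02,0],[-0.2,0,0,-0.08,0],[-0.6,0,0,-0.14,0],[-0.6,0,0,-0.14,0]]
  ]
}}

```text
time: 11.12
position: [0.6563, -0.0132, 0.3402]
tool_rot: [2.416, 1.997, 0.017]
ft_force: [-0.2, -0.2, 0.3]
grip_width: 0.739
```

```bash
python3 look.py f1 fan small_tray; python3 go.py 0.447 -0.155 0.33 -10.6
```

```text
fan 0.9 [0.6582 0.0008] [27.3 24.3] 79.6 [304, 175, 330, 204]
small_tray 0.65 [ 0.6539 -0.0121] [56.1 53. ] 80.1 [289, 164, 339, 209]
small_tray 0.18 [ 0.656  -0.0153] [35.8 30.3] 80.8 [306, 175, 331, 203]
shift [-0.1792 -0.1766  0.0022] turn -0.004 dist 0.252 t 11.275 q7 -0.05 tilt [ 4.e-04 -2.e-04 -1.e+00] pos [ 0.6541 -0.0122  0.3323] jaw -10.82 F [-0.08 -0.32 -0.02] w 0.7896815898869189
```

Emit:
{"api": "arm_command", "payload": {
  "motion": [
    [[-0.9,-0.17,-0.177,-0.03,0],[-0.9,-0.17,-0.177,-0.03,0],[-0.9,-0.17,-0.177,-0.03,0],[-0.9,-0.17,-0.177,-0.03,0],[-0.9,-0.17,-0.177,-0.03,0],[-0.9,-0.17,-0.177,-0.03,0]]
  ]
}}

```text
time: 12.02
position: [0.4487, -0.1453, 0.3614]
tool_rot: [-2.42, -2.002, -0.0]
ft_force: [-0.0, -0.0, -0.1]
grip_width: 0.95
```

```bash
python3 look.py hs heat_sink circuit_board terminal_block; python3 go.py 0.446 -0.1565 0.2175 -10.6
python3 -c "
import cv2;a=cv2.imread('pics/hs.png')[100:260,230:430];cv2.imwrite('pics/hsc.png',cv2.resize(a,None,fx=3,fy=3,interpolation=cv2.INTER_CUBIC))"
```

```text
heat_sink 0.64 [ 0.4471 -0.1549] [50.6 49.5] -10.8 [300, 179, 345, 222]
circuit_board 0.83 [ 0.4425 -0.1667] [80.1 59.1] 79.2 [290, 169, 342, 235]
terminal_block 0.88 [ 0.4386 -0.1915] [34.8 16.9] -10.8 [305, 222, 337, 242]
shift [-0.0119 -0.0011  0.144 ] turn -0.002 dist 0.144 t 12.225 q7 0.04 tilt [-0.0012 -0.0013 -1.    ] pos [ 0.4495 -0.1449  0.3614] jaw -10.72 F [ 0.59 -0.08  0.25] w 0.947671555868056
```

View pics/hsc.png

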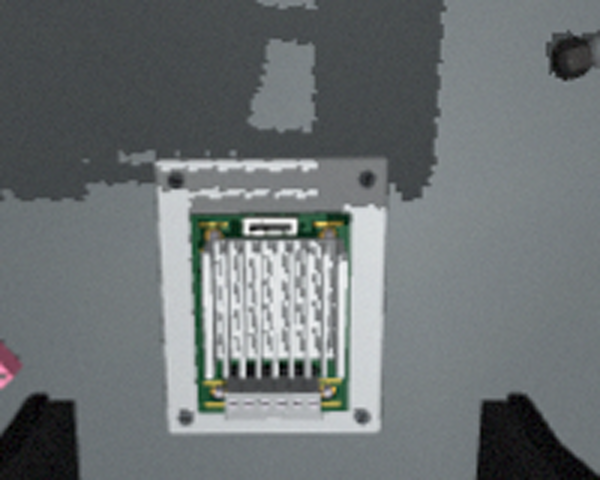

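Emit:
{"api": "arm_command", "payload": {
  "motion": [
    [[-0.9,-0.012,-0.0015,0.05,0],[-0.9,-0.012,-0.0015,0.1,0],[-0.9,-0.012,-0.0015,0.134,0],[-0.9,-0.012,-0.0015,0.144,0],[-0.9,-0.012,-0.0015,0.144,0],[1,-0.012,-0.0015,0.144,0],[1,-0.012,-0.0015,0.144,0],[1,-0.012,-0.0015,0.144,0],[1,-0.012,-0.0015,0.144,0],[1,-0.012,-0.0015,0.144,0]]
  ],
  "grip_force": 22
}}

```text
time: 13.48
position: [0.4451, -0.1575, 0.2184]
tool_rot: [2.421, 2.002, 0.001]
ft_force: [-0.6, 0.1, 2.7]
grip_width: 0.574
```

```bash
python3 go.py 0.649 -0.183 0.28 -17; python3 look.py g3 heat_sink
```

```text
shift [ 0.0133  0.2051 -0.0615] turn 0.108 dist 0.215 t 13.475 q7 0.2 tilt [ 4.e-04  5.e-04 -1.e+00] pos [ 0.4451 -0.1575  0.2184] jaw -10.83 F [-0.61  0.14  2.71] w 0.5740540140710306
heat_sink 0.62 [ 0.4484 -0.1455] [50.1 36.8] -10.8 [277, 209, 370, 271]
```

Emit:
{"api": "arm_command", "payload": {
  "motion": [
    [[1,0,0,-0.03,0],[1,0,0,-0.061,0],[1,0.013,0.205,-0.061,0.108],[1,0.013,0.205,-0.061,0.108],[1,0.013,0.205,-0.061,0.108],[1,0.013,0.205,-0.061,0.108],[1,0.013,0.205,-0.061,0.108],[1,0.013,0.205,-0.061,0.108],[1,0.013,0.205,-0.03,0.108],[1,0.013,0.205,-0.01,0.108],[1,0.013,0.205,0.006,0.108],[1,0.013,0.205,0.006,0.108]]
  ]
}}

```text
time: 15.08
position: [0.648, -0.1829, 0.2107]
tool_rot: [-2.524, -1.867, 0.003]
ft_force: [-1.1, 0.2, -1.5]
grip_width: 0.575
```

```bash
python3 go.py 0.649 -0.183 0.192 -17; python3 look.py g4 heat_sink
```

```text
shift [0.0002 0.0011 0.0187] turn -0.0 dist 0.019 t 15.075 q7 0.21 tilt [-0.     -0.0026 -1.    ] pos [ 0.648  -0.1829  0.2107] jaw -17.02 F [-1.09  0.2  -1.51] w 0.5745303645429358
heat_sink 0.69 [ 0.653  -0.1678] [47.4 33.7] -16.9 [277, 210, 368, 268]
```

Emit:
{"api": "arm_command", "payload": {
  "motion": [
    [[1,0,0.001,0.009,0],[1,0,0.001,0.015,0],[1,0,0.001,0.0187,0],[1,0,0.001,0.0189,0],[1,0,0.001,0.0189,0]]
  ]
}}

```text
time: 15.8
position: [0.6498, -0.1836, 0.1933]
tool_rot: [2.526, 1.868, 0.0]
ft_force: [-0.0, -0.4, -1.2]
grip_width: 0.574
```

Emit:
{"api": "arm_command", "payload": {
  "motion": [
    [[-0.4,0,0,0,0],[-0.4,0,0,0,0],[-0.4,0,0,0,0],[-0.4,0,0,-0.02,0],[-0.4,0,0,-0.08,0],[-0.4,0,0,-0.14,0],[-0.4,0,0,-0.14,0]]
  ]
}}

```text
time: 16.68
position: [0.6511, -0.1851, 0.3413]
tool_rot: [2.519, 1.862, 0.013]
ft_force: [-0.3, -0.6, -0.4]
grip_width: 0.703
```

```bash
python3 look.py h1 heat_sink large_tray; python3 go.py 0.4385 -0.182 0.36 -10.6
```

```text
heat_sink 0.84 [ 0.6534 -0.1749] [45.3 44.8] 74.0 [293, 167, 341, 207]
large_tray 0.65 [ 0.65   -0.1833] [75.9 71.9] -17.1 [283, 155, 349, 217]
shift [-0.0604 -0.2021 -0.0266] turn -0.112 dist 0.213 t 16.825 q7 0.16 tilt [ 6.e-04 -0.e+00 -1.e+00] pos [ 0.6494 -0.1834  0.3334] jaw -17.01 F [-0.7   0.54 -0.75] w 0.7000073682268204
```

Emit:
{"api": "arm_command", "payload": {
  "motion": [
    [[-0.3,-0.06,-0.202,-0.027,-0.112],[-0.3,-0.06,-0.202,-0.027,-0.112],[-0.3,-0.06,-0.202,-0.027,-0.112],[-0.3,-0.06,-0.202,-0.027,-0.112],[-0.3,-0.06,-0.202,-0.027,-0.112],[-0.3,-0.06,-0.202,-0.027,-0.112]]
  ]
}}

```text
time: 17.58
position: [0.4396, -0.1813, 0.3597]
tool_rot: [-2.416, -2.008, 0.001]
ft_force: [0.8, 0.0, -0.0]
grip_width: 0.649
```

```bash
python3 look.py tb circuit_board terminal_block; python3 go.py 0.4377 -0.1945 0.2155 -10.6
python3 -c "
import cv2;a=cv2.imread('pics/tb.png')[100:260,230:430];cv2.imwrite('pics/tbc.png',cv2.resize(a,None,fx=3,fy=3,interpolation=cv2.INTER_CUBIC))"
```

```text
circuit_board 0.64 [ 0.4431 -0.1661] [80.6 60.1] 80.6 [291, 135, 346, 207]
terminal_block 0.86 [ 0.4385 -0.1932] [35.6 13.5] -10.5 [305, 195, 343, 208]
shift [-0.013   0.0004  0.1442] turn 0.001 dist 0.145 t 17.725 q7 0.12 tilt [-0.0015 -0.001  -1.    ] pos [ 0.4398 -0.1815  0.3597] jaw -10.57 F [-0.75 -0.32 -0.29] w 0.6507600511510252
```

View pics/tbc.png

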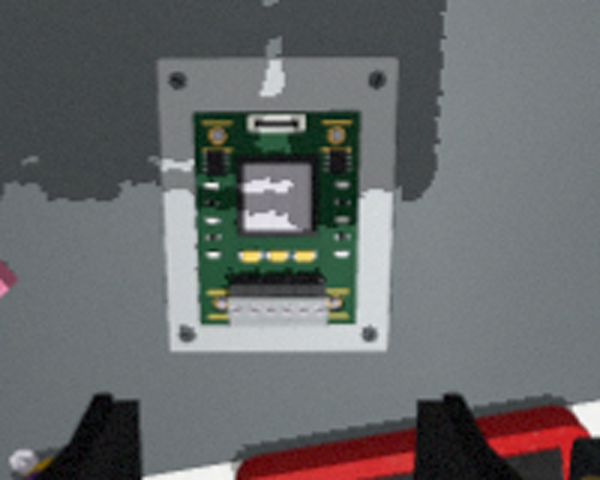

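Emit:
{"api": "arm_command", "payload": {
  "motion": [
    [[-0.3,-0.0125,0.001,0.05,0],[-0.3,-0.0125,0.001,0.1,0],[-0.3,-0.0125,0.001,0.134,0],[-0.3,-0.0125,0.001,0.144,0],[-0.3,-0.0125,0.001,0.144,0],[1,-0.0125,0.001,0.144,0],[1,-0.0125,0.001,0.144,0],[1,-0.0125,0.001,0.144,0],[1,-0.0125,0.001,0.144,0],[1,-0.0125,0.001,0.144,0]]
  ],
  "grip_force": 15
}}

```text
time: 18.98
position: [0.4381, -0.1943, 0.2169]
tool_rot: [2.417, 2.006, 0.002]
ft_force: [-1.0, 0.7, 6.2]
grip_width: 0.406
```

```bash
python3 go.py 0.6487 0.1762 0.275 7.8; python3 look.py g5 terminal_block circuit_board
```

```text
shift [ 0.403   0.1389 -0.0577] turn -0.321 dist 0.43 t 18.975 q7 0.32 tilt [ 5.0e-04  1.4e-03 -1.0e+00] pos [ 0.4381 -0.1943  0.2169] jaw -10.6 F [-1.02  0.68  6.24] w 0.4063970555840978
terminal_block 0.97 [ 0.44   -0.1911] [35.8 18.7] -10.6 [295, 233, 355, 264]
circuit_board 0.73 [ 0.444  -0.1591] [64.9 60.7] 79.4 [269, 131, 368, 237]
```

Emit:
{"api": "arm_command", "payload": {
  "motion": [
    [[1,0,0,-0.015,0],[1,0,0,-0.035,0],[1,0,0,-0.058,0],[1,0,0,-0.058,0]]
  ]
}}

```text
time: 19.62
position: [0.4383, -0.1946, 0.276]
tool_rot: [2.415, 2.005, 0.005]
ft_force: [-0.4, 0.4, 0.1]
grip_width: 0.404
```

```bash
python3 look.py g6 terminal_block circuit_board; python3 go.py 0.6487 0.1762 0.275 7.8
python3 -c "
import cv2;a=cv2.imread('pics/g6.png')[130:290,225:425];cv2.imwrite('pics/g6c.png',cv2.resize(a,None,fx=3,fy=3,interpolation=cv2.INTER_CUBIC))"
```

```text
terminal_block 0.7 [ 0.4354 -0.2211] [49.6 25. ] -10.7 [295, 235, 356, 265]
circuit_board 0.65 [ 0.4432 -0.1667] [82.1 61.3] 79.3 [280, 125, 354, 224]
shift [ 0.4028  0.1398 -0.0014] turn -0.321 dist 0.426 t 19.775 q7 0.24 tilt [ 3.e-04 -9.e-04 -1.e+00] pos [ 0.4373 -0.194   0.2736] jaw -10.59 F [-0.21 -1.05 -1.38] w 0.40560554249847197
```

View pics/g6c.png

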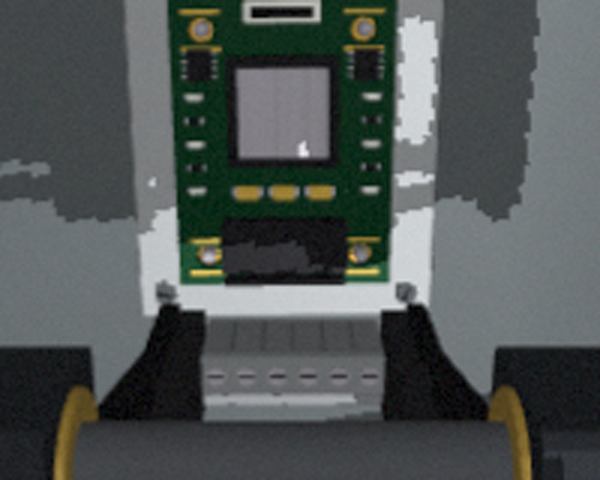

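The block is held level between the fingers, out of its header, and the board stays on its pins.

Emit:
{"api": "arm_command", "payload": {
  "motion": [
    [[1,0.403,0.14,0,-0.321],[1,0.403,0.14,0,-0.321],[1,0.403,0.14,0,-0.321],[1,0.403,0.14,0,-0.321],[1,0.403,0.14,0,-0.321],[1,0.403,0.14,0,-0.321],[1,0.403,0.14,0,-0.321],[1,0.403,0.14,0,-0.321],[1,0.403,0.14,0.03,-0.321],[1,0.403,0.14,0.05,-0.321],[1,0.403,0.14,0.063,-0.321],[1,0.403,0.14,0.063,-0.321]]
  ]
}}

```text
time: 21.28
position: [0.6489, 0.1756, 0.2099]
tool_rot: [-2.065, -2.366, 0.003]
ft_force: [-0.3, 1.0, -0.4]
grip_width: 0.412
```

```bash
python3 go.py 0.6487 0.1762 0.192 7.8; python3 look.py g7 terminal_block narrow_tray
```

```text
shift [ 0.0006 -0.      0.0179] turn -0.001 dist 0.018 t 21.275 q7 0.04 tilt [-6.0e-04 -2.3e-03 -1.0e+00] pos [0.6489 0.1756 0.2099] jaw 7.76 F [-0.29  1.04 -0.39] w 0.411688837107819
terminal_block 0.83 [0.6487 0.1819] [34.  17.2] 7.8 [294, 232, 356, 267]
narrow_tray 0.71 [0.6479 0.1845] [58.8 21. ] 7.0 [277, 208, 366, 234]
```

Emit:
{"api": "arm_command", "payload": {
  "motion": [
    [[1,0,0,0.009,0],[1,0,0,0.015,0],[1,0,0,0.0185,0],[1,0,0,0.0185,0],[1,0,0,0.0185,0]]
  ]
}}

```text
time: 22.05
position: [0.6494, 0.1761, 0.1927]
tool_rot: [2.065, 2.367, 0.0]
ft_force: [-0.0, -0.3, 0.9]
grip_width: 0.412
```

Emit:
{"api": "arm_command", "payload": {
  "motion": [
    [[-0.1,0,0,0,0],[-0.1,0,0,0,0],[-0.1,0,0,0,0],[-0.1,0,0,-0.02,0],[-0.1,0,0,-0.08,0],[-0.5,0,0,-0.14,0],[-0.9,0,0,-0.14,0]]
  ]
}}

```text
time: 22.92
position: [0.6514, 0.1757, 0.341]
tool_rot: [2.062, 2.362, 0.018]
ft_force: [0.2, 0.9, -0.3]
grip_width: 0.695
```

```bash
python3 look.py t1 terminal_block narrow_tray; python3 go.py 0.4435 -0.1555 0.34 -10.6
```

```text
terminal_block 0.78 [0.6499 0.1835] [31.9 12.3] 7.6 [304, 181, 335, 195]
narrow_tray 0.55 [0.6497 0.1762] [60.6 38.3] 7.6 [289, 172, 341, 201]
shift [-0.3007 -0.2486 -0.0072] turn 0.321 dist 0.39 t 23.075 q7 -0.0 tilt [ 4.e-04 -1.e-04 -1.e+00] pos [0.6491 0.1761 0.3329] jaw 7.79 F [-0.83  0.04 -0.97] w 0.8250303249692054
```

Emit:
{"api": "arm_command", "payload": {
  "motion": [
    [[-1,-0.301,-0.249,-0.007,0.321],[-1,-0.301,-0.249,-0.007,0.321],[-1,-0.301,-0.249,-0.007,0.321],[-1,-0.301,-0.249,-0.007,0.321],[-1,-0.301,-0.249,-0.007,0.321],[-1,-0.301,-0.249,-0.007,0.321],[-1,-0.301,-0.249,-0.007,0.321],[-1,-0.301,-0.249,-0.007,0.321]]
  ]
}}

```text
time: 24.08
position: [0.4429, -0.1562, 0.339]
tool_rot: [-2.418, -2.004, 0.0]
ft_force: [-0.3, 0.2, 0.4]
grip_width: 1.0
```

```bash
python3 look.py cb circuit_board base_plate; python3 go.py 0.4432 -0.1664 0.198 -10.6
```

```text
circuit_board 0.64 [ 0.4433 -0.1672] [82.8 62. ] 79.2 [294, 164, 349, 238]
base_plate 0.67 [ 0.4434 -0.1661] [116.   89.8] 79.6 [282, 145, 365, 243]
shift [-0.0124  0.0012  0.1413] turn 0.003 dist 0.142 t 24.225 q7 0.06 tilt [-4.e-04 -7.e-04 -1.e+00] pos [ 0.4443 -0.154   0.3393] jaw -10.43 F [0.61 1.05 0.21] w 1.0032300051769634
```

Emit:
{"api": "arm_command", "payload": {
  "motion": [
    [[-1,-0.0115,0.0005,0.05,-0.003],[-1,-0.0115,0.0005,0.1,-0.003],[-1,-0.0115,0.0005,0.13,-0.003],[-1,-0.0115,0.0005,0.141,-0.003],[-1,-0.0115,0.0005,0.141,-0.003],[1,-0.0115,0.0005,0.141,-0.003],[1,-0.0115,0.0005,0.141,-0.003],[1,-0.0115,0.0005,0.141,-0.003],[1,-0.0115,0.0005,0.141,-0.003],[1,-0.0115,0.0005,0.141,-0.003]]
  ],
  "grip_force": 20
}}

```text
time: 25.48
position: [0.4422, -0.1673, 0.1991]
tool_rot: [2.414, 2.01, 0.001]
ft_force: [0.1, 1.5, 4.8]
grip_width: 0.68
```

Emit:
{"api": "arm_command", "payload": {
  "motion": [
    [[1,0,0,-0.008,0],[1,0,0,-0.018,0],[1,0,0,-0.038,0],[1,0,0,-0.07,0],[1,0,0,-0.07,0]]
  ]
}}

```text
time: 26.1
position: [0.4429, -0.1678, 0.2711]
tool_rot: [2.412, 2.008, 0.007]
ft_force: [0.2, -0.3, -1.1]
grip_width: 0.682
```

```bash
python3 look.py g8 circuit_board; python3 go.py 0.4255 0.194 0.27 14.6
python3 -c "
import cv2;a=cv2.imread('pics/g8.png')[110:290,225:425];cv2.imwrite('pics/g8c.png',cv2.resize(a,None,fx=3,fy=3,interpolation=cv2.INTER_CUBIC))"
```

```text
circuit_board 0.85 [ 0.4425 -0.1824] [88.1 77.5] -10.0 [269, 182, 375, 314]
shift [ 0.3522 -0.0813 -0.001 ] turn -0.437 dist 0.361 t 26.2 q7 0.19 tilt [ 9.e-04  5.e-04 -1.e+00] pos [ 0.4418 -0.1671  0.2688] jaw -10.42 F [-0.44 -0.04 -1.52] w 0.6796733830051214
```

View pics/g8c.png

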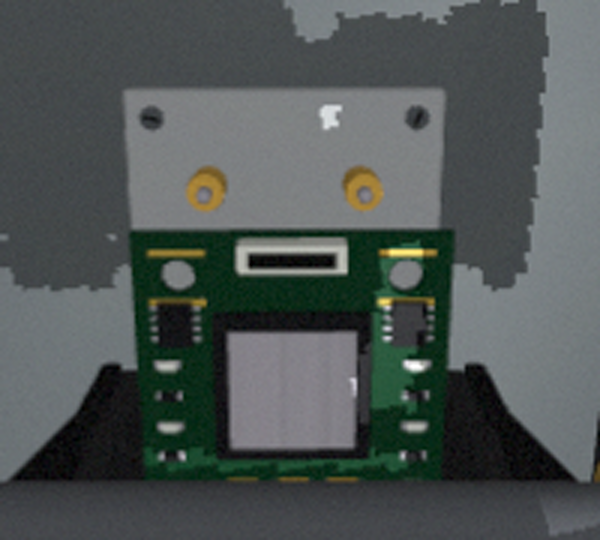

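Run:
```python
from h import *
f=np.load("pics/g8.npz",allow_pickle=True);p=f["p"].item()
s=dict(tool_rot=np.zeros(3),position=np.zeros(3))
obs=np.array([[133,230],[453,230]])/3+[225,110]; print(obs)
for t in (-.15,-.1,-.05,0,.05,.1,.15):  # far end raised by t rad
    for dx in (0,):
        print(t,pix(p,[[.0405*np.cos(t)+dx,y,.1741-.0405*np.sin(t)] for y in(-.03,.03)],s).round(1).tolist())
```

```text
[[269.33333333 186.66666667]
 [376.         186.66666667]]
-0.15 [[268.5, 185.4], [373.0, 185.4]]
-0.1 [[267.9, 185.8], [373.6, 185.8]]
-0.05 [[267.2, 186.4], [374.2, 186.4]]
0 [[266.6, 187.2], [374.8, 187.2]]
0.05 [[265.9, 188.2], [375.5, 188.3]]
0.1 [[265.2, 189.4], [376.1, 189.5]]
0.15 [[264.5, 190.8], [376.8, 190.9]]
```

Emit:
{"api": "arm_command", "payload": {
  "motion": [
    [[1,0.06,-0.003,0,-0.1],[1,0.12,-0.005,0,-0.2],[1,0.18,-0.006,0,-0.3],[1,0.23,-0.025,0,-0.437],[1,0.28,-0.05,0,-0.437],[1,0.325,-0.07,0,-0.437],[1,0.352,-0.081,0,-0.437],[1,0.352,-0.081,0,-0.437],[1,0.352,-0.081,0.03,-0.437],[1,0.352,-0.081,0.045,-0.437],[1,0.352,-0.081,0.05,-0.437],[1,0.352,-0.081,0.05,-0.437]]
  ]
}}

```text
time: 27.7
position: [0.4261, 0.1932, 0.2186]
tool_rot: [1.922, 2.485, -0.001]
ft_force: [0.0, -0.4, -0.4]
grip_width: 0.681
```

```bash
python3 look.py g9 circuit_board board_clamp; python3 go.py 0.4255 0.1945 0.1935 14.6
python3 -c "
import cv2;a=cv2.imread('pics/g9.png')[110:290,225:425];cv2.imwrite('pics/g9c.png',cv2.resize(a,None,fx=3,fy=3,interpolation=cv2.INTER_CUBIC))"
```

```text
circuit_board 0.72 [0.4252 0.1997] [68.6 59.4] 13.9 [266, 182, 375, 316]
board_clamp 0.87 [0.4132 0.2419] [74.9 37.4] 15.2 [262, 131, 378, 327]
shift [ 0.001  -0.0007  0.0259] turn 0.0 dist 0.026 t 27.85 q7 -0.16 tilt [ 6.0e-04  1.4e-03 -1.0e+00] pos [0.4264 0.1937 0.2194] jaw 14.6 F [-0.22 -0.48 -1.21] w 0.6829281096569628
```

View pics/g9c.png

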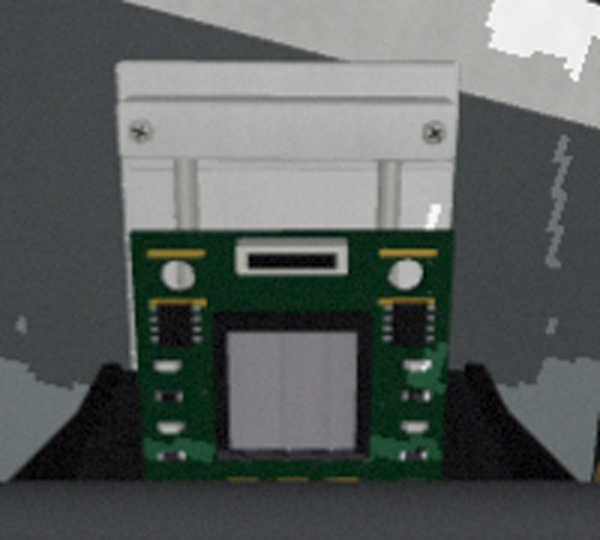

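Run:
```python
from h import *
f=np.load("pics/g9.npz",allow_pickle=True);p,s=f["p"].item(),f["s"].item()
a=np.radians(14.6);ex=np.array([np.cos(a),np.sin(a)]);ey=np.array([-np.sin(a),np.cos(a)])
g=lambda uv,z:(world(p,np.array(uv)/3+[225,110],z,s)[:,:2]-s["position"][:2])@np.c_[ex,ey]*1000
print("jaw edge",g([[120,158],[458,158]],.021).round(1));print("rods",g([[185,195],[390,195]],.0165).round(1))
print("board far",g([[133,230],[453,230]],s["position"][2]-.1741).round(1))
```

```text
jaw edge [[-34.8  49.8]
 [ 35.3  49.8]]
rods [[-22.1  41. ]
 [ 22.   41. ]]
board far [[-28.5  40.4]
 [ 30.6  40.4]]
```

Measured relative to the tool, the rods sit at ±22 mm and the jaw edge at 49.8 mm against the board edge at 40.4 mm, so the board is centred. I lower it straight down.

Emit:
{"api": "arm_command", "payload": {
  "motion": [
    [[1,0,0,0.012,0],[1,0,0,0.02,0],[1,0,0,0.0245,0],[1,0,0,0.0258,0],[1,0,0,0.0258,0],[1,0,0,0.0258,0]]
  ]
}}

```text
time: 28.6
position: [0.4257, 0.1934, 0.1934]
tool_rot: [-1.92, -2.485, 0.002]
ft_force: [-4.3, -2.9, 10.3]
grip_width: 0.684
```

```bash
python3 go.py 0.4255 0.1945 0.1935 14.6; sleep 0; python3 go.py 0.4255 0.1945 0.1935 14.6 | grep -o "F.*"
```

```text
shift [ 0.0011  0.0001 -0.0001] turn 0.0 dist 0.001 t 28.6 q7 -0.13 tilt [ 1.0e-04 -1.9e-03 -1.0e+00] pos [0.4257 0.1934 0.1934] jaw 14.61 F [-4.25 -2.92 10.29] w 0.6840681043495264
F [-4.25 -2.92 10.29] w 0.6840681043495264
```

Emit:
{"api": "arm_command", "payload": {
  "motion": [
    [[-0.7,0,0,-0.0005,0],[-0.7,0,0,-0.0005,0],[-0.7,0,0,-0.0005,0],[-0.7,0,0,-0.0005,0],[-0.7,0,0,-0.02,0],[-0.7,0,0,-0.06,0],[-0.7,0,0,-0.12,0],[-0.7,0,0,-0.18,0],[-0.7,0,0,-0.18,0]]
  ]
}}

```text
time: 29.72
position: [0.4275, 0.194, 0.3778]
tool_rot: [1.92, 2.484, 0.016]
ft_force: [-0.6, -0.3, -0.1]
grip_width: 0.85
```

Run:
```python
from h import *
s,w=grab();p=get_image("top");sc=get_image("scene")
H.update(fan=.017,heat_sink=.026,terminal_block=.020,circuit_board=.0195)
for l in H:
    for d in masks_of(p,l)[:2]:print(l,round(d["score"],2),*rect(p,d["region"],H[l]))
for d in masks_of(w,"circuit_board")[:1]:print("wrist board",d["score"],*rect(w,d["region"],.0195,s))
up=lambda a,k:cv2.resize(a[:,:,::-1],None,fx=k,fy=k,interpolation=cv2.INTER_CUBIC)
a=up(p["img"][125:265,200:400],3)[:420,:600]
b=up(w["img"][90:250,260:380],2.6);b=b[:420];o=np.zeros((420,a.shape[1]+b.shape[1],3),np.uint8)
o[:420,:600]=a;o[:b.shape[0],600:]=b;cv2.imwrite("pics/fin.png",o[:,:800] if o.shape[1]<=800 else cv2.resize(o,(800,int(420*800/o.shape[1]))))
cv2.imwrite("pics/finsc.png",up(sc["img"][150:290,200:460],3))
```

```text
small_tray 0.48 [ 0.6498 -0.013 ] [53.2 49.4] 88.3
large_tray 0.78 [ 0.6495 -0.1831] [77.6 73.1] -16.9
large_tray 0.49 [ 0.6543 -0.1851] [59.2 47.6] -16.8
narrow_tray 0.69 [0.6462 0.1741] [55.1 36.5] 6.0
narrow_tray 0.38 [ 0.6527 -0.1845] [62.5 50.2] -16.1
base_plate 0.76 [ 0.4425 -0.166 ] [116.8  90.4] 79.7
base_plate 0.67 [0.6472 0.1757] [58.3 37. ] 7.0
board_clamp 0.7 [0.4354 0.1562] [111.   76.9] -73.8
heat_sink 0.59 [ 0.6465 -0.1821] [55.1 45.4] -16.4
fan 0.6 [ 0.6524 -0.016 ] [31.7 30.6] -1.7
fan 0.4 [ 0.314  -0.1672] [31.7 31.4] 27.5
terminal_block 0.65 [0.6484 0.1741] [38.  14.1] 7.3
circuit_board 0.87 [0.427  0.1857] [60.5 59.1] -75.5
circuit_board 0.69 [ 0.6496 -0.1831] [57.9 46.6] -14.9
wrist board 0.7 [0.4268 0.1935] [81.8 62.1] -75.6
```

View pics/fin.png

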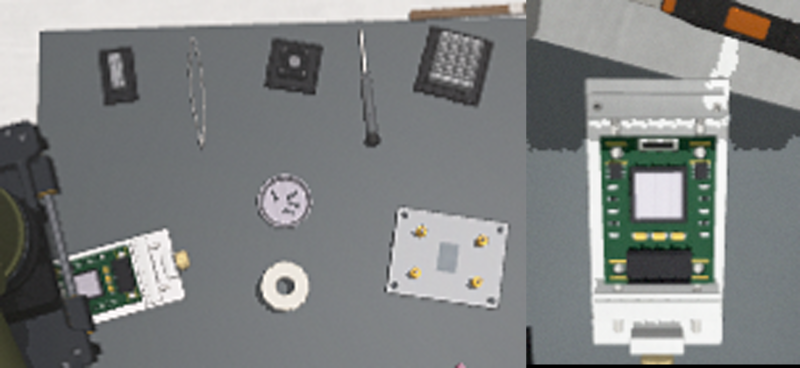

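View pics/finsc.png

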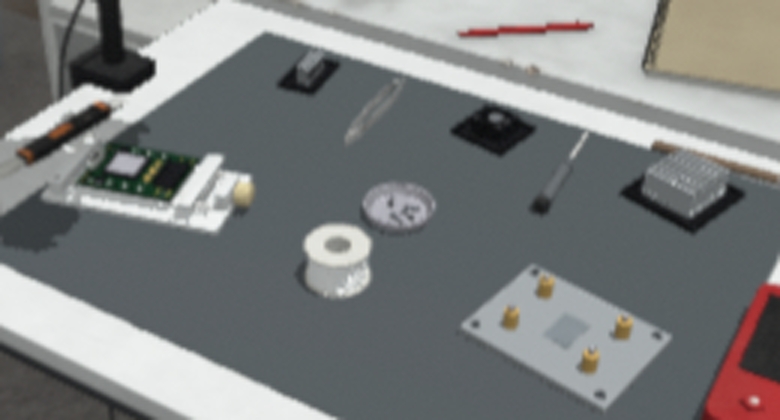

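All four parts sit flat in their own places, and the board is level in the clamp gap, component side up. I'm handing the job in.

```bash
python3 -c "
from bench import *
print(get_state()['qd'].round(3));print(close_job())"
```

```text
[ 0.    -0.004  0.003  0.     0.001 -0.002 -0.002]
the job is handed in; nothing more can be done
None
```

I took the stack apart from the top: fan, heat sink, terminal block, then the board. Each is in its place and the job is handed in, at about 30 s of the 136 s allowed. I never lifted a piece with another still on it.

- **Fan, heat sink and block:** the last overhead pictures show each in its own tray, with centres within about 4 mm of the tray centres and no visible tilt.
- **Board:** it lies component side up on the clamp rods at about (0.427, 0.1935), against an aimed gap middle of (0.4255, 0.194). It is within about 1° of lengthwise. I let go of it with about 10 N of contact force on the rods; the other three I released at or just above the tray floor.
- **Arm:** at hand-in the gripper was open and clear above the clamp, and the arm was at rest.

**Where the readings disagreed:**
- In the last overhead picture the arm hid part of the clamp and board, so the network's values for those two were off. I used the wrist camera for the board instead.
- The overhead network also gave poor angles for the fan and small tray, and some low-score wrong labels on other parts; the pictures themselves showed everything in order.

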